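Screw home the cap of a clamped resin jar

ROBOT

A 7-joint arm with a two-finger parallel gripper is mounted at the origin on the work surface. World frame = base frame: x ahead of the robot, y to its left, z up, the work surface at z = 0. Lengths are in m, angles in rad, forces in N, time in s.
With the tool pointing down it reaches from about 0.375 to 0.925 m from the base axis. Payload 3.1 kg.
Tool frame: the origin (TCP) lies between the finger pads; the fingertips stand 19 mm ahead of it and the grasp point (between the pads) is the TCP; z points along the fingers, y is the direction in which the jaws open and shut (so a half turn about z gives the same grasp; the last joint's range is limited). The gripper opens to 85 mm and grips with 20 to 120 N. Pads are 22 mm wide; open, the fingers measure 114 mm over their backs; the gripper's body (76 mm by 85 mm) begins 54 mm behind the grasp point. The pads swing forward as they close: fully open they stand 13 mm farther back than shut.
Start: joints at [1.194, 0.383, 0.044, 1.598, -0.018, 1.161, -0.05], TCP at [0.179, -0.625, 0.25] pointing down, gripper open.
Joint ranges: [-2.61, 2.61], [-0.41, 2.15], [-1.48, 1.57], [0, 2.5], [-1.57, 4.71], [0.05, 1.97], [-2.85, 2.85]. Speed limits (rad/s): [2.79, 2.79, 3.14, 3.14, 3.14, 3.14, 3.14].

INTERFACE

Orientations are given as a unit quaternion [x, y, z, w].
In Python, from bench import move_ptp, movel, move_j, move_gripper, pause, inverse_kinematics, read_camera, camera_params, MotionError, sign_off, look_for, tip_of, read_time_s, read_qpos, read_joint_vel, read_effort, read_eef_pos, read_tcp_rot, read_ft_force, read_ft_torque, read_finger_gap gives the robot as it stands. Calls block until the motion is done:
- move_ptp(position, orientation): joint-space move of the TCP to a pose.
- movel(position, orientation=None, speed=0.15): straight line of the TCP; orientation=None keeps the orientation; speed is the mean speed in m/s.
- move_j(angles): joint-space move.
- move_gripper(opening, effort=None): finger opening in m; effort is the grip in N (None keeps the last); returns when the fingers have stopped.
- pause(seconds).
- inverse_kinematics(position, orientation): joint angles nearest the present ones, or None.
- read_camera(name): name is "side" or "top" or "wrist"; returns the picture (400x640x3 uint8, red, green, blue); there is no depth.
- camera_params(name): a dict with "K" (3x3 intrinsics, pixels), "camera_from_world" (4x4, takes a point from world to camera coordinates). Camera axes: x right, y down, z forward; pixel columns grow to the right and rows downward; lengths in m; the calibration is good to about 2 mm. A picture is of the moment at which its call begins: read the wrist's pose just before it. camera_params takes no time and is no camera call; for the wrist camera it gives the pose at the moment of the call.
A pose or a line that the arm cannot do raises MotionError and nothing moves.
- sign_off(): hands the job in, once; it reports no verdict.
Trained networks look in the newest picture that a camera, given by its name, has taken for a name from the list of things; names that differ only in an ending like _2 or _b are one class to them, and where a whole thing is asked for, a point or a joint stands for the part that bears it (a point fixed in the world has none). Each returns a list of dicts, best first, with "confidence" (0 to 1); they miss things now and then, are a little off and sometimes report something else, mostly with a low value. They report only what shows in the picture. A call takes as long as a camera call.
- look_for(camera, name): "at" ([column, row] in pixels, amid what is visible of it).
- tip_of(camera, name): "at" ([column, row] in pixels: a listed point, or the origin of a listed thing).
Readings, each from a call of its own:
- read_time_s(): time.
- read_qpos(): joint angles.
- read_joint_vel(): joint speeds.
- read_effort(): joint torques, N m.
- read_eef_pos(): TCP position.
- read_tcp_rot(): TCP orientation.
- read_ft_force(): force on the tool from outside, world axes, zero at the start.
- read_ft_torque(): the same for the moment, N m.
- read_finger_gap(): finger opening in m.
Only numpy, scipy, OpenCV 4.12 (cv2) and the standard library are available. Lean on these libraries where they do the work, as an engineer would, in place of code of your own. Each camera call takes 0.05 s, during which the arm holds its last target.

TASK

The red cap of the clamped amber jar is only sitting on top of its thread. Without lifting it off, turn it backward (anticlockwise seen from above), pressing lightly, until it drops into the thread, then screw it forward until it is fully home, and let go. Do not force it, and leave the other things on the bench alone.

Things in the scene. Friction and masses are not known exactly. Their poses are not given: they have to be found in the camera images.
- cap: Red screw cap, about 90 g. Origin: centre of the skirt's lower edge, z up. Skirt 60 mm across, 0 to 29 mm above the origin; on it a round grip 44 mm across, 29 to 57 mm. Three lugs inside the skirt's lower edge, 120 degrees apart. At first they lie on three level crests of the thread, unknown where along them, origin 118 mm above the jar's. Fully home: 106 mm, held by thread friction. A white line marks x.
- cap_grip (a point): Middle of the round grip, on the axis, 43 mm above the cap's origin. Held from above (12 to 20 N grip turns it, and slips before it is forced), pressed lightly (3 to 8 N) and turned anticlockwise 0.15 to 1.25 rad (varies, unseen), the cap drops 8 to 9 mm into a gap 0.2 rad wide. Beyond it a ramp leads to the next crest: do not press there. Turned clockwise first, it strikes stops.
- jar_rim (a point): Centre of the neck's rim, 127 mm above the jar's origin, under the cap. Grey thread, 50 mm across, right-handed, 30 mm per turn, 2 mm axial play. From the drop the cap screws 1.1 to 1.6 rad clockwise, sinking 2 to 5 mm more against a sprung seal (10 N up when home), turning at under 0.12 N m, then stops dead: 0.15 to 0.3 N m is enough. Over about 0.5 N m or 20 N of press forces it.
- jar: Amber jar 84 mm across, fixed to the bench on a grey base plate 130 x 130 x 16 mm by two steel jaws (134 mm over their screws along y, 56 mm high). Origin: centre of the plate's underside, z up. The neck stands on its axis, 96 to 127 mm up. The jar's yaw does not tell the angle of the thread, which differs each time.
- cylinder: Bystander: clear measuring cylinder, 28 mm across and 176 mm high on a red foot 72 mm across. Origin: centre of its underside, z up.
- tub: Bystander: clear plastic tub with a green lid, 138 x 98 x 56 mm (x, y, z). Origin: centre of its underside.
- bottle: Bystander: closed amber jar with a white cap, 64 mm across and 95 mm high. Origin: centre of its underside.
- cup: Bystander: white ceramic cup, 72 mm across the rim and 85 mm high. Origin: centre of its underside.

How it is judged:
On the way:
1. the cap has dropped into the thread: its origin less than 112 mm above the jar's (z of cap in the frame of jar below 0.112 m), for 0.2 s.
At the end, for the whole second after the job is handed in: The cap is screwed home on the jar: its origin is 103 to 107.5 mm above the jar's (no more than 1.5 mm above the fully home height of 106 mm), within 3 mm of the jar's axis, tilted less than 0.05 rad, and at rest, held by its thread alone (z of cap in the frame of jar between 0.103 and 0.1075 m and horizontal distance between cap and jar below 0.003 m and angle between cap's own z axis and vertical below 0.05 rad and linear speed of cap below 0.01 m/s); the robot touches nothing.
It fails at once if the cap is forced: its contact forces on the neck add up to more than 35 N (contact force between cap and neck above 35 N).
It fails at once if the cap is lifted off its thread (more than 8 mm above where it sat) (z of cap in the frame of jar above 0.126 m).
It fails at once if a bystander (measuring cylinder, tub, small closed jar, cup) is moved by more than 30 mm (distance of any of cylinder, tub, bottle, cup from where it was at the start of the episode above 0.03 m).
It fails at once if a bystander is tipped by more than 0.3 rad (angle between any of cylinder, tub, bottle, cup's own z axis and vertical above 0.3 rad).
It also fails if it takes over 54 s, if anything falls off the work surface, if the arm or the gripper's body presses on something with over 40 N, if the wrist force passes 120 N, or if a joint passes its speed limit or range.

## Working session

There is one attempt and no reset: what is moved stays moved. The work goes in short steps, each a Python script; the robot and the scene stay as the last script left them, time stands still between calls to the robot, and variables do not carry over. Pictures are saved under pics/ and viewed, and the job is handed in when it is done.

```bash
ls; mkdir -p pics
python3 - <<'E'
from bench import *
import cv2,numpy as np
for c in ["side","top","wrist"]:
    im=read_camera(c); cv2.imwrite(f"pics/a_{c}.png",im[:,:,::-1])
    p=camera_params(c); print(c,np.round(p["K"],1).tolist(),np.round(p["camera_from_world"],3).tolist())
    for n in ["cap","cap_grip","jar","jar_rim"]:
        print(n,[(np.round(d["at"],1).tolist(),round(d["confidence"],2)) for d in tip_of(c,n)[:2]])
print(read_time_s(),read_eef_pos(),read_tcp_rot(),read_ft_force(),read_finger_gap())
E
```

```text
pics
side [[382.6, 0.0, 314.9], [0.0, 382.6, 196.6], [0.0, 0.0, 1.0]] [[0.964, -0.265, -0.009, -0.587], [-0.172, -0.599, -0.782, 0.181], [0.202, 0.756, -0.623, 0.978], [0.0, 0.0, 0.0, 1.0]]
cap [([295.6, 212.6], 0.59)]
cap_grip [([291.9, 200.3], 0.62), ([291.5, 210.8], 0.44)]
jar [([295.2, 247.3], 0.95)]
jar_rim [([291.5, 210.8], 0.85), ([257.8, 167.3], 0.37)]
top [[438.0, 0.0, 325.8], [0.0, 438.0, 195.8], [0.0, 0.0, 1.0]] [[-0.027, -1.0, -0.003, 0.015], [-0.998, 0.027, -0.063, 0.623], [0.063, 0.002, -0.998, 1.076], [0.0, 0.0, 0.0, 1.0]]
cap [([357.3, 226.7], 0.7), ([357.1, 229.9], 0.32)]
cap_grip [([359.5, 230.5], 0.74)]
jar [([356.2, 232.5], 0.92)]
jar_rim [([355.3, 233.8], 0.95)]
wrist [[329.3, 0.0, 322.6], [0.0, 329.3, 195.7], [0.0, 0.0, 1.0]] [[0.275, -0.961, -0.001, -0.65], [-0.917, -0.263, 0.299, -0.04], [-0.287, -0.081, -0.954, 0.381], [0.0, 0.0, 0.0, 1.0]]
cap []
cap_grip []
jar []
jar_rim []
0.75 [ 0.17887882 -0.62492746  0.25031494] [9.90298345e-01 1.38957496e-01 9.08197284e-06 3.53289276e-05] [-0.36891962  0.08119531  0.09845085] 0.08564040176649419
```

View pics/a_side.png

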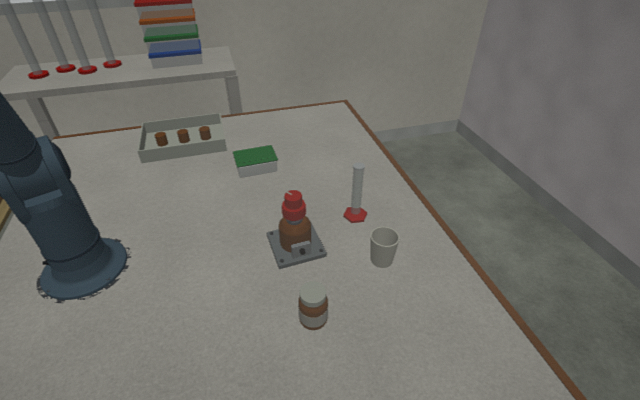

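View pics/a_top.png

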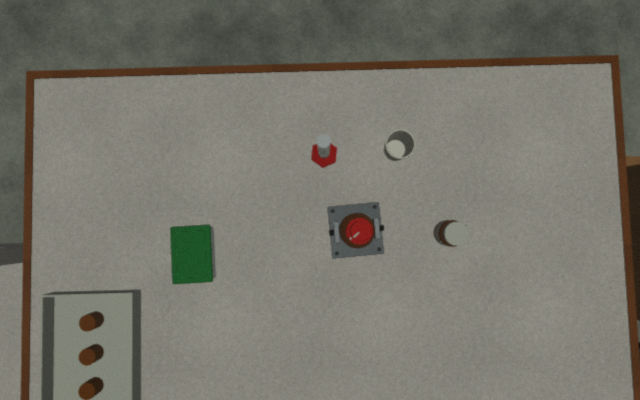

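Run:
```python
from bench import *
import numpy as np
from scipy.optimize import least_squares
P={c:camera_params(c) for c in("side","top")}
def proj(c,X):
    T=np.array(P[c]["camera_from_world"]);x=T[:3,:3]@X+T[:3,3];u=np.array(P[c]["K"])@x;return u[:2]/u[2]
obs={("side",0.0):(295.2,247.3),("top",0):(356.2,232.5),("top",.127):(355.3,233.8),("side",.127):(291.5,210.8),("side",.161):(291.9,200.3),("top",.161):(359.5,230.5)}
f=lambda v:np.concatenate([proj(c,np.array([v[0],v[1],v[2]+h]))-o for (c,h),o in obs.items()])
r=least_squares(f,[.5,0,0],loss="soft_l1");print(r.x,np.round(r.fun,1))
```

```text
[ 0.53087074 -0.07316792 -0.00263134] [-0.8 -0.5 -1.5 -0.8  3.  -1.   0.7  0.3 -0.3  0.2 -0.1  2.6]
```

The side view shows the red cap near (292,200) on the amber jar. In the top view it is at (358,231), with its white line pointing down-left, and the bystanders are all well clear of it. The jar is at about (0.531, -0.073). Next I'll hover above it and refine with the wrist camera.

```bash
cat > h.py <<'E'
from bench import *
import cv2,numpy as np
from scipy.optimize import least_squares
from scipy.spatial.transform import Rotation as R
def proj(p,X):
    T=np.array(p["camera_from_world"]);x=T[:3,:3]@X+T[:3,3];u=np.array(p["K"])@x;return u[:2]/u[2]
def yaw(q): 
    v=R.from_quat(q).apply([1,0,0]); return np.arctan2(v[1],v[0])
def quat(y): return (R.from_euler('z',y)*R.from_quat([1,0,0,0])).as_quat()
E
python3 - <<'E'
from h import *
y0=yaw(read_tcp_rot()); print("yaw0",y0)
y=y0+1.15
for dy in (-1.7,0,1.5):
    q=inverse_kinematics([.531,-.073,.17],quat(y+dy)); print(dy,None if q is None else np.round(q,2))
t=read_time_s(); move_ptp([.51,-.073,.32],quat(y)); print("dur",read_time_s()-t, np.round(read_qpos(),2))
p=camera_params("wrist"); im=read_camera("wrist"); cv2.imwrite("pics/b_wrist.png",im[:,:,::-1])
obs=[]
for n,h in (("jar_rim",.127),("cap_grip",.161),("cap",.118),("jar",0)):
    r=tip_of("wrist",n); print(n,[(np.round(d["at"],1).tolist(),round(d["confidence"],2)) for d in r[:2]])
    if r: obs.append((h,np.array(r[0]["at"])))
f=lambda v:np.concatenate([proj(p,np.array([v[0],v[1],h]))-o for h,o in obs])
r=least_squares(f,[.53,-.07],loss="soft_l1");print(r.x,np.round(r.fun,1))
print(read_time_s(),read_ft_force(),read_eef_pos())
E
```

```text
yaw0 0.27881724000879354
-1.7 [ 0.43  0.29 -0.42  1.93  0.14  0.95 -1.9 ]
0 [ 0.55  0.31 -0.56  1.92  0.2   0.96 -0.25]
1.5 [ 0.66  0.34 -0.7   1.92  0.26  0.97  1.2 ]
dur 2.3083 [ 0.6   0.11 -0.57  1.81  0.06  1.24 -0.13]
jar_rim []
cap_grip [([350.9, 178.4], 0.65)]
cap [([348.1, 165.8], 0.69)]
jar [([340.4, 145.2], 0.66), ([352.7, 175.9], 0.54)]
[ 0.53475891 -0.07308167] [-0.  -2.  -0.6  0.3  1.   2.5]
3.3083 [ 0.45329678 -0.585088   -0.19717179] [ 0.50995735 -0.07359861  0.31989706]
```

View pics/b_wrist.png

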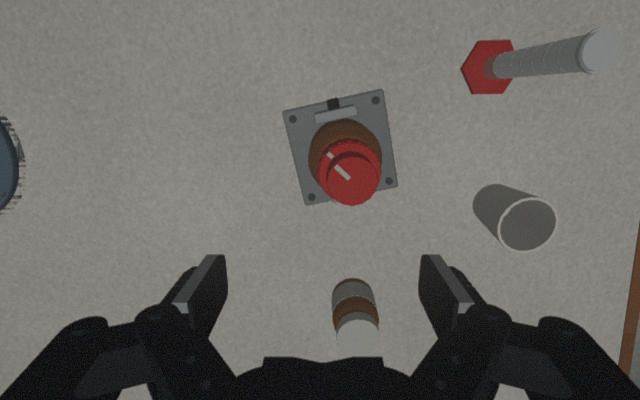

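The wrist view shows the cap at about (349,172), with the gripper ahead of it and nothing in the way. I'll refine the axis by fitting the cap's red silhouette in all three views.

```bash
cat > fit.py <<'E'
from h import *
from scipy.optimize import minimize
def redmask(im,c,win):
    r,g,b=[im[:,:,i].astype(float) for i in range(3)]
    m=((r>70)&(r>2.6*g)&(r>2.6*b)); k=np.zeros_like(m); k[win[1]:win[3],win[0]:win[2]]=1
    m=m&k
    n,l,s,ce=cv2.connectedComponentsWithStats(m.astype(np.uint8)); 
    i=1+np.argmax(s[1:,4]); m=(l==i).astype(np.uint8)
    return cv2.morphologyEx(m,cv2.MORPH_CLOSE,np.ones((7,7)))
a=np.linspace(0,2*np.pi,60,endpoint=False)
S=8
def model(p,x,y,z0,shape):
    m=np.zeros((shape[0]*1,shape[1]*1),np.uint8)
    for r,zl,zh in((.03,0,.029),(.022,.029,.057)):
        pts=np.array([proj(p,np.array([x+r*np.cos(t),y+r*np.sin(t),z0+z])) for z in(zl,zh) for t in a],np.float32)
        h=cv2.convexHull(pts); cv2.fillConvexPoly(m,np.round(h*16).astype(np.int32),1,shift=4)
    return m
def fit(views,x0,z0):
    def cost(v):
        return sum((model(p,v[0],v[1],z0,m.shape)!=m).sum()/m.sum() for p,m in views)
    r=minimize(cost,x0,method="Nelder-Mead",options=dict(initial_simplex=[x0,[x0[0]+.006,x0[1]],[x0[0],x0[1]+.006]],xatol=1e-4,fatol=1e-4))
    return r.x,r.fun
E
python3 - <<'E'
from fit import *
pw=camera_params("wrist")
ims={c:cv2.imread(f"pics/{f}.png")[:,:,::-1] for c,f in(("wrist","b_wrist"),("top","a_top"),("side","a_side"))}
W={"wrist":(280,100,420,240),"top":(325,195,390,265),"side":(265,170,325,235)}
V={c:(camera_params(c),redmask(ims[c],c,W[c])) for c in ims}
for c in V: print(c,V[c][1].sum(),fit([V[c]],[.532,-.073],.118))
print(fit(list(V.values()),[.532,-.073],.118))
E
```

```text
wrist 2553 (array([ 0.53370874, -0.07146924]), np.float64(0.4026635330983157))
top 574 (array([ 0.53672559, -0.0748457 ]), np.float64(0.0975609756097561))
side 23 (array([0.56171875, 0.02740625]), np.float64(24.26086956521739))
(array([ 0.53798626, -0.06744186]), np.float64(28.81974202652888))
```

```bash
sed -i 's/(r>70)&(r>2.6\*g)&(r>2.6\*b)/(r>50)\&(r>2.6*g)\&(g<1.35*b+4)/' fit.py
python3 - <<'E'
from fit import *
ims={c:cv2.imread(f"pics/{f}.png")[:,:,::-1] for c,f in(("wrist","b_wrist"),("top","a_top"),("side","a_side"))}
print(ims["side"][211,291],ims["side"][198,291],ims["side"][230,294],ims["wrist"][180,360],ims["wrist"][140,345],ims["wrist"][198,330])
W={"wrist":(280,100,420,240),"top":(325,195,390,265),"side":(265,170,325,235)}
V={c:(camera_params(c),redmask(ims[c],c,W[c])) for c in ims}
for c in V: print(c,V[c][1].sum(),fit([V[c]],[.532,-.073],.118))
x,_=fit(list(V.values()),[.532,-.073],.118);print(x)
o=[]
for c in V:
    im=ims[c].copy()[:,:,::-1].copy(); p,m=V[c]
    for mm,col in((m,(255,255,0)),(model(p,*x,.118,m.shape),(0,255,0))):
        cs,_=cv2.findContours(mm,cv2.RETR_EXTERNAL,cv2.CHAIN_APPROX_NONE); cv2.drawContours(im,cs,-1,col,1)
    w=W[c]; o.append(cv2.resize(im[w[1]:w[3],w[0]:w[2]],(260,280),interpolation=cv2.INTER_NEAREST))
cv2.imwrite("pics/fit1.png",np.hstack(o))
E
```

```text
[127  50  46] [127  48  46] [95 70 49] [124  46  42] [70 38 35] [88 87 86]
wrist 2561 (array([ 0.53370874, -0.07146924]), np.float64(0.39828192112456073))
top 572 (array([ 0.53672559, -0.0748457 ]), np.float64(0.10139860139860139))
side 23 (array([0.56171875, 0.02740625]), np.float64(24.26086956521739))
[ 0.53798626 -0.06744186]
```

View pics/fit1.png

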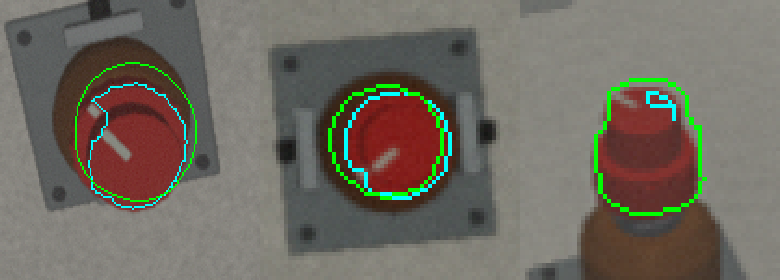

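```bash
sed -i 's/(r>2.6\*g)&(g<1.35\*b+4)/(r>1.75*g)\&(r>1.75*b)/' fit.py
python3 - <<'E'
from fit import *
ims={c:cv2.imread(f"pics/{f}.png")[:,:,::-1] for c,f in(("wrist","b_wrist"),("top","a_top"),("side","a_side"))}
W={"wrist":(280,100,420,240),"top":(325,195,390,265),"side":(265,170,325,235)}
V={c:(camera_params(c),redmask(ims[c],c,W[c])) for c in ims}
for c in V: print(c,V[c][1].sum(),fit([V[c]],[.532,-.073],.118))
x,_=fit(list(V.values()),[.532,-.073],.118);print(x)
o=[]
for c in V:
    im=ims[c].copy()[:,:,::-1].copy(); p,m=V[c]
    for mm,col in((m,(255,255,0)),(model(p,*x,.118,m.shape),(0,255,0))):
        cs,_=cv2.findContours(mm,cv2.RETR_EXTERNAL,cv2.CHAIN_APPROX_NONE); cv2.drawContours(im,cs,-1,col,1)
    w=W[c]; o.append(cv2.resize(im[w[1]:w[3],w[0]:w[2]],(260,280),interpolation=cv2.INTER_NEAREST))
cv2.imwrite("pics/fit2.png",np.hstack(o))
E
```

```text
wrist 3299 (array([ 0.5346521 , -0.07267627]), np.float64(0.08638981509548348))
top 672 (array([ 0.53624479, -0.07345061]), np.float64(0.044642857142857144))
side 557 (array([ 0.53485315, -0.0702644 ]), np.float64(0.21005385996409337))
[ 0.53570492 -0.07319203]
```

View pics/fit2.png

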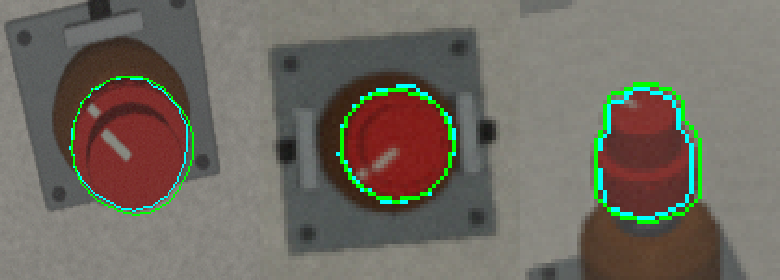

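```bash
cat >> h.py <<'E'
def ft(n=10,dt=0.01):
    F=[];M=[]
    for _ in range(n):
        F.append(read_ft_force());M.append(read_ft_torque()); 
        if dt: pause(dt)
    return np.mean(F,0),np.mean(M,0)
E
python3 - <<'E'
from h import *
y=1.43
move_ptp([.5353,-.073,.23],quat(y)); print("t",read_time_s())
t=read_time_s(); F=[read_ft_force() for _ in range(5)]; print("5 reads",read_time_s()-t, np.round(np.std(F,0),2))
b=ft(); print("bias",np.round(b[0],2),np.round(b[1],3))
movel([.5353,-.073,.170],quat(y),speed=.06); print("t",read_time_s()); print(np.round(ft()[0],2))
move_gripper(.055,20); print("t",read_time_s(),read_finger_gap())
print([np.round(v,3) for v in ft()])
t=read_time_s(); movel([.5353,-.073,.1695],quat(y),speed=.05); print("small move",read_time_s()-t, read_eef_pos())
p=camera_params("wrist"); cv2.imwrite("pics/c_wrist.png",read_camera("wrist")[:,:,::-1]);cv2.imwrite("pics/c_side.png",read_camera("side")[100:280,200:400,::-1].repeat(3,0).repeat(3,1))
E
```

```text
t 3.7667
5 reads 0.0 [0. 0. 0.]
bias [0.01 0.02 0.6 ] [-0.007 -0.021 -0.01 ]
t 5.0
[0.36 0.06 0.37]
t 5.4917 0.055179204343775184
[array([-0.081, -0.044, -0.072]), array([ 0.029, -0.013, -0.006])]
small move 0.25 [ 0.5352096  -0.07302405  0.16941477]
```

View pics/c_wrist.png

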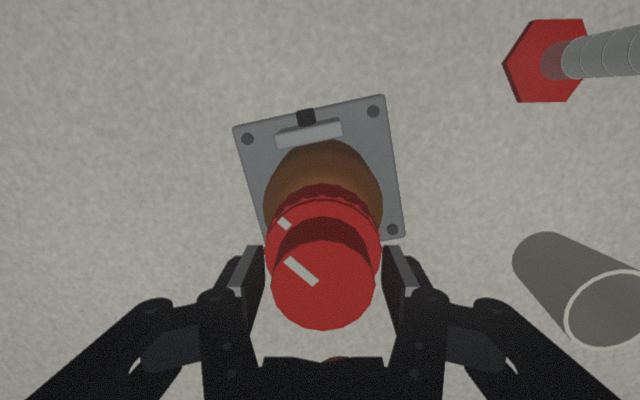

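View pics/c_side.png

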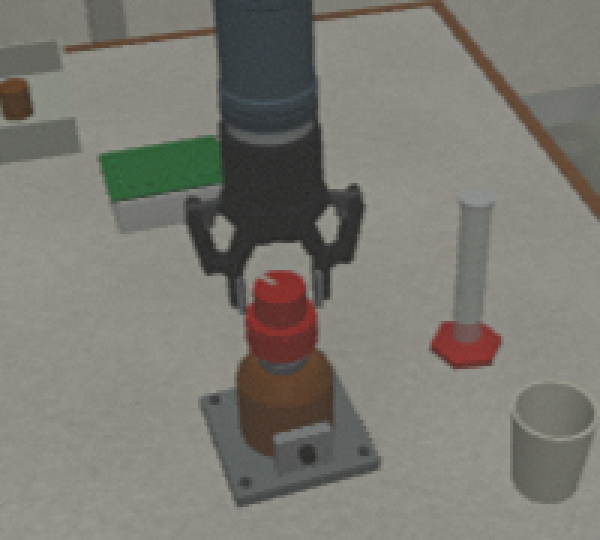

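The wrist view shows the grip's top centred at (322,285) between the pads at about (258) and (386). Closing now at 20 N.

Run:
```python
from h import *
y=1.43
b=ft(5); print("bias",np.round(b[0],2),np.round(b[1],3))
move_gripper(.035,20); print("t",read_time_s(),read_finger_gap())
f=ft(); print(np.round(f[0]-b[0],2),np.round(f[1]-b[1],3),np.round(read_eef_pos(),4))
z=.1695
for i in range(4):
    z-=.0005; movel([.5353,-.073,z],quat(y),speed=.05); f=ft(5); e=read_eef_pos()
    print(round(z,4),np.round(f[0]-b[0],2),np.round(f[1]-b[1],3),np.round(e,4))
    if (f[0]-b[0])[2]>3.5: break
print(read_time_s())
np.save("bias.npy",np.array(b))
```

```text
bias [ 0.09 -0.2   0.41] [0.005 0.02  0.012]
t 6.2083 0.04307139962377043
[-0.36  0.52  0.51] [-0.002  0.038 -0.01 ] [ 0.5354 -0.073   0.1696]
0.169 [-1.42  0.38  3.46] [ 0.02   0.304 -0.007] [ 0.5354 -0.073   0.1694]
0.1685 [-2.55  0.4   6.34] [0.043 0.53  0.001] [ 0.5355 -0.073   0.1693]
6.875
```

```bash
cat > turn.py <<'E'
from h import *
import json
b=np.load("bias.npy")
def step(s,dyaw,dz,speed=.05):
    s["yaw"]+=dyaw; s["z"]+=dz
    movel([s["x"],s["y"],s["z"]],quat(s["yaw"]),speed=speed)
    f=ft(4); F=f[0]-b[0]; M=f[1]-b[1]
    s["x"]+=float(np.clip(5e-5*F[0],-2e-4,2e-4)); s["y"]+=float(np.clip(5e-5*F[1],-2e-4,2e-4))
    s["x"]=float(np.clip(s["x"],.5335,.5371)); s["y"]=float(np.clip(s["y"],-.0748,-.0712))
    json.dump(s,open("s.json","w"))
    print("%.2f yaw %.3f z %.4f(%.4f) F %s Mz %.3f"%(read_time_s(),s["yaw"],s["z"],read_eef_pos()[2],np.round(F,1),M[2]))
    return F,M
E
python3 - <<'E'
from turn import *
s=dict(x=.5353,y=-.073,z=.1685,yaw=1.43)
Fz=6.3
for i in range(27):
    dz=np.clip((Fz-5.0)/6500*.7,-.0004,.0004)
    F,M=step(s,.05,dz); Fz=F[2]
    if Fz<2.2 or Fz>9 or abs(M[2])>.35 or np.hypot(*F[:2])>9: break
print(np.round(read_qpos(),2))
E
```

```text
7.16 yaw 1.480 z 0.1686(0.1694) F [-1.1  0.6  4.8] Mz 0.019
7.44 yaw 1.530 z 0.1686(0.1694) F [-0.5  0.8  4.3] Mz 0.068
7.72 yaw 1.580 z 0.1685(0.1694) F [-1.3  0.7  5. ] Mz 0.067
8.01 yaw 1.630 z 0.1685(0.1694) F [-0.4  0.4  5.2] Mz 0.051
8.29 yaw 1.680 z 0.1686(0.1694) F [-1.3  0.7  5.2] Mz 0.048
8.57 yaw 1.730 z 0.1686(0.1694) F [-0.6  0.5  4.7] Mz 0.054
8.86 yaw 1.780 z 0.1686(0.1694) F [-0.3  1.   5. ] Mz 0.054
9.14 yaw 1.830 z 0.1686(0.1694) F [-0.3  0.4  5.2] Mz 0.021
9.43 yaw 1.880 z 0.1686(0.1694) F [-1.   0.7  5.4] Mz 0.021
9.71 yaw 1.930 z 0.1686(0.1694) F [-1.   0.5  5. ] Mz 0.078
9.99 yaw 1.980 z 0.1686(0.1694) F [-0.6  1.1  4.7] Mz 0.059
10.28 yaw 2.030 z 0.1686(0.1694) F [-1.2  0.7  5.2] Mz 0.063
10.56 yaw 2.080 z 0.1686(0.1694) F [-0.7  0.8  5.6] Mz 0.042
10.84 yaw 2.130 z 0.1687(0.1694) F [-1.1  0.3  4.6] Mz 0.046
11.12 yaw 2.180 z 0.1686(0.1694) F [-0.9  0.1  5.2] Mz 0.052
11.41 yaw 2.230 z 0.1686(0.1694) F [-0.9  0.4  4.8] Mz 0.053
11.69 yaw 2.280 z 0.1686(0.1694) F [-1.2 -0.1  5.1] Mz 0.058
11.97 yaw 2.330 z 0.1686(0.1694) F [-0.5  0.2  5.2] Mz 0.047
12.26 yaw 2.380 z 0.1687(0.1694) F [-1.2  0.3  5. ] Mz 0.063
12.54 yaw 2.430 z 0.1687(0.1693) F [-0.4  0.2  4.7] Mz 0.069
12.82 yaw 2.480 z 0.1686(0.1691) F [-0.8  0.5  5. ] Mz 0.092
13.11 yaw 2.530 z 0.1686(0.1685) F [ 0.4 -0.1  1.3] Mz 0.078
[ 0.7   0.36 -0.75  1.91  0.3   0.98  0.77]
```

The press force collapsed at yaw 2.53 rad, after 1.1 rad of turning, so the gap is here. Next I'll lower without rotating.

Run:
```python
from turn import *
s=json.load(open("s.json"))
F,M=step(s,.03,-.0006)
for i in range(16):
    if F[2]>4 or s["z"]<.157: break
    dz=-.001 if F[2]<2 else -.0004
    F,M=step(s,0,dz)
```

```text
13.39 yaw 2.560 z 0.1680(0.1674) F [ 0.7 -0.7 -0.9] Mz 0.045
13.68 yaw 2.560 z 0.1670(0.1666) F [ 1.4 -1.4 -1.6] Mz 0.042
13.96 yaw 2.560 z 0.1660(0.1657) F [ 0.1 -1.1 -2.2] Mz 0.037
14.24 yaw 2.560 z 0.1650(0.1649) F [ 0.6 -1.2 -1.9] Mz 0.008
14.53 yaw 2.560 z 0.1640(0.1639) F [-0.1  0.  -2. ] Mz -0.035
14.81 yaw 2.560 z 0.1630(0.1630) F [-0.  -0.4 -1.1] Mz -0.010
15.09 yaw 2.560 z 0.1620(0.1620) F [-0.3 -0.2 -1.2] Mz -0.033
15.38 yaw 2.560 z 0.1610(0.1612) F [-0.3  0.6 -0.3] Mz -0.026
15.66 yaw 2.560 z 0.1600(0.1608) F [-1.9  0.6  4.6] Mz -0.036
```

It dropped 8.6 mm, which puts the cap about 109 mm above the jar. Next I'll screw clockwise with light force-following and watch the torque.

Run:
```python
from turn import *
s=json.load(open("s.json")); y0=s["yaw"]; Fz=4.6; hi=0
for i in range(60):
    tr=y0-s["yaw"]
    dz=np.clip((Fz-3.5)/6500*.8,-.0005,.0005)
    F,M=step(s,-.05 if tr<.95 else -.035,dz); Fz=F[2]
    if M[2]<-.19 or M[2]>.2 or Fz>11 or np.hypot(*F[:2])>9 or tr>1.75: break
print("turned",y0-s["yaw"])
```

```text
15.94 yaw 2.510 z 0.1602(0.1608) F [-0.4  0.4  4.9] Mz -0.055
16.23 yaw 2.460 z 0.1603(0.1608) F [0.8 0.3 4.8] Mz -0.040
16.51 yaw 2.410 z 0.1605(0.1607) F [1.5 0.3 3.4] Mz -0.022
16.79 yaw 2.360 z 0.1605(0.1606) F [1.1 0.1 3.3] Mz -0.050
17.07 yaw 2.310 z 0.1605(0.1604) F [0.7 0.1 3.1] Mz -0.053
17.36 yaw 2.260 z 0.1604(0.1603) F [0.1 0.2 3.3] Mz -0.058
17.64 yaw 2.210 z 0.1604(0.1603) F [-0.2  0.3  3.7] Mz -0.028
17.93 yaw 2.160 z 0.1604(0.1603) F [-0.3  0.2  3.4] Mz -0.029
18.21 yaw 2.110 z 0.1604(0.1603) F [-0.1  0.8  3.1] Mz -0.017
18.49 yaw 2.060 z 0.1603(0.1603) F [-0.   0.7  3.4] Mz -0.047
18.77 yaw 2.010 z 0.1603(0.1603) F [-0.4  0.5  3. ] Mz -0.042
19.06 yaw 1.960 z 0.1603(0.1603) F [0.1 0.5 2.9] Mz -0.022
19.34 yaw 1.910 z 0.1602(0.1603) F [ 0.1 -0.1  3.2] Mz -0.045
19.62 yaw 1.860 z 0.1602(0.1602) F [0.1 0.2 3. ] Mz -0.023
19.91 yaw 1.810 z 0.1601(0.1601) F [ 0.3 -0.2  3. ] Mz -0.059
20.19 yaw 1.760 z 0.1600(0.1600) F [0.6 0.3 2.7] Mz -0.036
20.48 yaw 1.710 z 0.1599(0.1598) F [ 1.1 -0.1  1.8] Mz -0.045
20.76 yaw 1.660 z 0.1597(0.1597) F [1.4 0.1 0.6] Mz -0.075
21.04 yaw 1.610 z 0.1594(0.1594) F [0.7 0.2 1.6] Mz -0.069
21.32 yaw 1.560 z 0.1591(0.1592) F [ 1.  -0.4  1.6] Mz -0.070
21.61 yaw 1.525 z 0.1589(0.1590) F [0.5 0.  2.6] Mz -0.060
21.89 yaw 1.490 z 0.1588(0.1589) F [ 0.7 -0.2  1.6] Mz -0.083
22.18 yaw 1.455 z 0.1586(0.1587) F [ 0.8 -0.4  2.3] Mz -0.071
22.46 yaw 1.420 z 0.1584(0.1585) F [ 1.3 -0.1  2.5] Mz -0.079
22.74 yaw 1.385 z 0.1583(0.1583) F [ 1.4 -0.3  2.7] Mz -0.073
23.02 yaw 1.350 z 0.1582(0.1582) F [ 1.1 -0.3  2.9] Mz -0.071
23.31 yaw 1.315 z 0.1581(0.1581) F [ 0.7 -0.5  3. ] Mz -0.082
23.59 yaw 1.280 z 0.1581(0.1580) F [ 1.3 -1.   2. ] Mz 0.190
23.88 yaw 1.245 z 0.1579(0.1580) F [2.  0.7 2. ] Mz 0.300
turned 1.3149999999999977
```

The torque jumped to 0.19 and then 0.30 N m at 1.3 rad, which is the expected hard stop. Total sink is 11.4 mm. I'll check that it holds, then look before letting go.

Run:
```python
from turn import *
f=ft(8);print(np.round(f[0]-b[0],2),np.round(f[1]-b[1],3),read_finger_gap(),read_time_s(),np.round(read_eef_pos(),4),yaw(read_tcp_rot()))
cv2.imwrite("pics/d_wrist.png",read_camera("wrist")[:,:,::-1])
im=read_camera("side"); cv2.imwrite("pics/d_side.png",im[:,:,::-1]); cv2.imwrite("pics/d_sidec.png",im[140:280,220:380,::-1].repeat(4,0).repeat(4,1))
```

```text
[ 1.86 -0.08  1.84] [ 0.03  -0.507  0.302] 0.043214739353284806 23.9417 [ 0.5355 -0.0722  0.158 ] 1.2463018342631897
```

View pics/d_wrist.png

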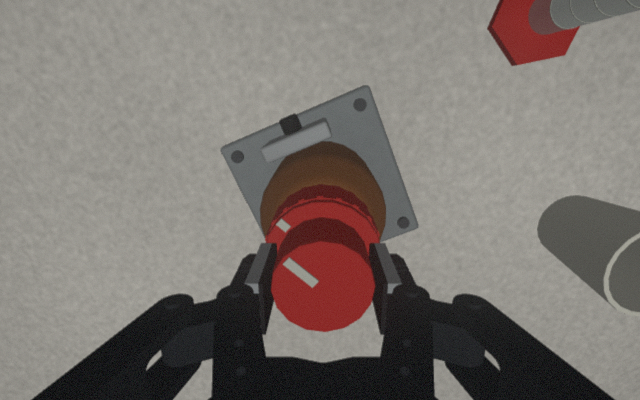

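View pics/d_sidec.png

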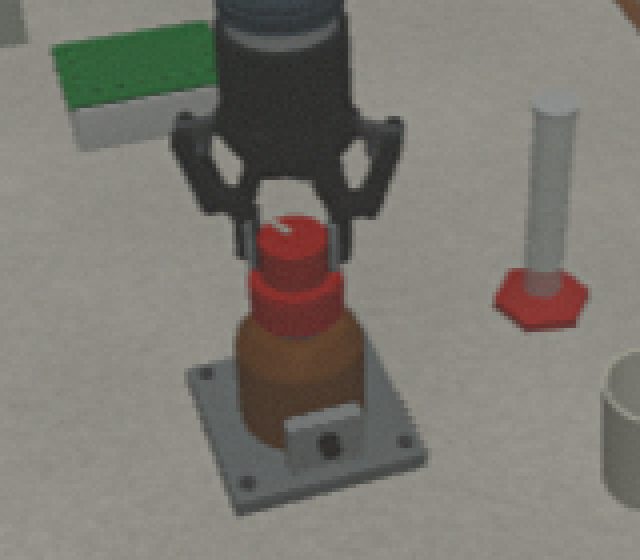

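The white line sits where it did relative to the fingers, so nothing slipped, and the skirt now rests close on the jar's shoulder. The torque holds steady at 0.30 N m. Releasing.

Run:
```python
from turn import *
s=json.load(open("s.json"))
move_gripper(.085,20); f=ft(4); print(read_time_s(),read_finger_gap(),np.round(f[0]-b[0],2),np.round(f[1]-b[1],3))
movel([s["x"],s["y"],.24],quat(s["yaw"]),speed=.08)
x=[.51,-.073,.32]; move_ptp(x,quat(1.43)); print(read_time_s())
p=camera_params("wrist"); im=read_camera("wrist"); cv2.imwrite("pics/e_wrist.png",im[:,:,::-1])
im2=read_camera("side"); cv2.imwrite("pics/e_side.png",im2[:,:,::-1]); im3=read_camera("top"); cv2.imwrite("pics/e_top.png",im3[:,:,::-1])
from fit import *
W={"wrist":(280,100,420,240),"top":(325,195,390,265),"side":(265,170,325,235)}
def zfit(views,o):
    return [round(sum(float((model(p,o[0],o[1],z,m.shape)!=m).sum()/m.sum()) for p,m in views),3) for z in Z]
Z=np.arange(.100,.1225,.002); print(np.round(Z,3))
for nm,a_ in(("before",{"side":"a_side"}),("after",{"side":"e_side"})):
    V=[(camera_params(c),redmask(cv2.imread(f"pics/{f}.png")[:,:,::-1],c,W[c])) for c,f in a_.items()]
    for o in((.5353,-.0722),(.5353,-.0702)): print(nm,o,zfit(V,o))
V=[(p,redmask(im,"wrist",W["wrist"])),(camera_params("top"),redmask(im3,"top",W["top"]))]
print(fit(V,[.5355,-.0725],.106))
cv2.imwrite("pics/e_c.png",np.hstack([im2[150:270,230:350,::-1].repeat(3,0).repeat(3,1),im[80:240,260:420,::-1].repeat(3,0).repeat(3,1)[:360,:400]]))
```

```text
24.5667 0.08495336980880225 [ 0.07  0.35 -0.11] [ 0.007 -0.034 -0.014]
26.175
[0.1   0.102 0.104 0.106 0.108 0.11  0.112 0.114 0.116 0.118 0.12  0.122]
before (0.5353, -0.0722) [0.479, 0.429, 0.39, 0.336, 0.293, 0.268, 0.228, 0.226, 0.217, 0.223, 0.226, 0.255]
before (0.5353, -0.0702) [0.431, 0.395, 0.345, 0.307, 0.273, 0.228, 0.214, 0.212, 0.221, 0.219, 0.246, 0.285]
after (0.5353, -0.0722) [0.236, 0.21, 0.203, 0.214, 0.214, 0.232, 0.29, 0.335, 0.373, 0.429, 0.473, 0.531]
after (0.5353, -0.0702) [0.208, 0.201, 0.212, 0.217, 0.226, 0.279, 0.315, 0.368, 0.42, 0.462, 0.518, 0.562]
(array([ 0.53680589, -0.07174417]), np.float64(1.9457245581098792))
```

View pics/e_c.png

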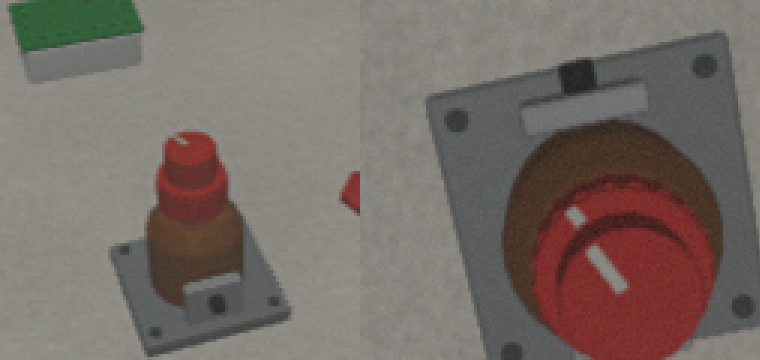

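View pics/e_top.png

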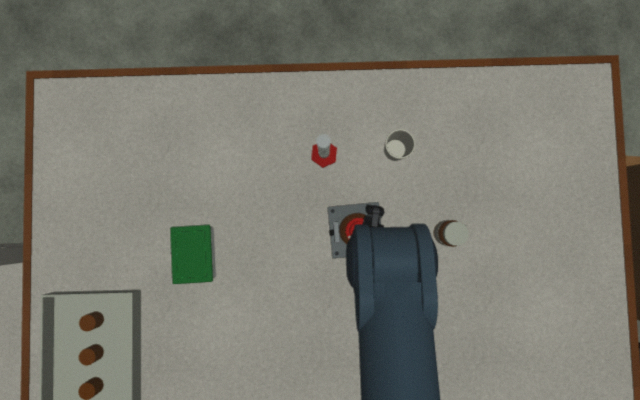

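Run:
```python
from fit import *
p=camera_params("side")
g=lambda f:cv2.imread(f"pics/{f}.png")[:,:,2]
A=g("a_side");B=g("e_side")
t=A[188:222,276:308]
# upsampled match on redness, grip+skirt upper part only
R_=lambda f:(lambda i:np.clip(i[:,:,2].astype(np.float32)-1.3*i[:,:,1],0,None))(cv2.imread(f"pics/{f}.png"))
k=8
a=cv2.resize(R_("a_side")[186:212,276:308],None,fx=k,fy=k,interpolation=cv2.INTER_CUBIC)
bb=cv2.resize(R_("e_side")[180:228,268:316],None,fx=k,fy=k,interpolation=cv2.INTER_CUBIC)
_,v,_,loc=cv2.minMaxLoc(cv2.matchTemplate(bb,a,cv2.TM_CCOEFF_NORMED))
d=np.array(loc)/k+[268-276,180-186]; print("shift px",d,v)
z0=proj(p,np.array([.5355,-.0725,.165]))
for dz in(.008,.010,.011,.012,.013): print(dz,np.round(proj(p,np.array([.5355,-.0725,.165-dz]))-z0,2))
print("bystanders dpx top/side diff:")
for c,w in(("top",(160,215,225,290)),("top",(305,125,340,175)),("top",(380,125,420,165)),("top",(440,215,475,250))):
    i,j=g("a_top"),g("e_top"); a=i[w[1]:w[3],w[0]:w[2]]; bb=j[w[1]-6:w[3]+6,w[0]-6:w[2]+6]
    _,v,_,loc=cv2.minMaxLoc(cv2.matchTemplate(bb,a,cv2.TM_CCOEFF_NORMED)); print(np.array(loc)-6,round(v,3))
```

```text
Traceback (most recent call last):
cv2.error: OpenCV(4.12.0) /io/opencv/modules/imgproc/src/templmatch.cpp:1168: error: (-215:Assertion failed) (depth == CV_8U || depth == CV_32F) && type == _templ.type() && _img.dims() <= 2 in function 'matchTemplate'
```

Run:
```python
from fit import *
p=camera_params("side")
g=lambda f:cv2.imread(f"pics/{f}.png")[:,:,2].copy()
R_=lambda f:(lambda i:np.clip(i[:,:,2].astype(np.float32)-1.3*i[:,:,1],0,None).astype(np.float32))(cv2.imread(f"pics/{f}.png"))
k=8
a=cv2.resize(R_("a_side")[186:212,276:308],None,fx=k,fy=k,interpolation=cv2.INTER_CUBIC)
bb=cv2.resize(R_("e_side")[180:228,268:316],None,fx=k,fy=k,interpolation=cv2.INTER_CUBIC)
_,v,_,loc=cv2.minMaxLoc(cv2.matchTemplate(bb,a,cv2.TM_CCOEFF_NORMED))
d=np.array(loc)/k+[268-276,180-186]; print("shift px",d,v)
z0=proj(p,np.array([.5355,-.0725,.165]))
for dz in(.008,.010,.011,.012,.013): print(dz,np.round(proj(p,np.array([.5355,-.0725,.165-dz]))-z0,2))
for w in((160,215,225,290),(305,125,340,175),(380,125,420,165),(440,215,475,250)):
    i,j=g("a_top"),g("e_top"); a=i[w[1]:w[3],w[0]:w[2]]; bb=j[w[1]-6:w[3]+6,w[0]-6:w[2]+6]
    _,v,_,loc=cv2.minMaxLoc(cv2.matchTemplate(bb,a,cv2.TM_CCOEFF_NORMED)); print(np.array(loc)-6,round(v,3))
```

```text
shift px [0.25  3.625] 0.9883830547332764
0.008 [0.15 2.56]
0.01 [0.18 3.19]
0.011 [0.2  3.51]
0.012 [0.22 3.83]
0.013 [0.24 4.14]
[0 0] 0.998
[0 0] 0.977
[0 0] 0.996
[0 0] 0.995
```

Run:
```python
from bench import *
sign_off(); print(read_time_s())
```

```text
the job is handed in; nothing more can be done
the job is handed in; nothing more can be done
```

I dropped the cap into its thread, screwed it to the stop, let go and handed the job in about 26 s into the 54 s. The hand-in gives no verdict.

- **Finding the gap:** I held the cap at 20 N and turned it anticlockwise about 1.1 rad under about 5 N of press. The force then fell away, and I lowered it 8.6 mm into the gap without turning (0.03 rad was added just as the lowering began).
- **Screwing home:** I turned it clockwise 1.3 rad with about 2 to 5 N of press, until it stopped dead with the torque steady at 0.30 N m. The last wrist picture before release showed no slip in the grip.
- **Height:** the cap sank 11.4 mm by the arm's position and about 11.4 mm by the shift in the side camera after release. That puts it about 106.6 mm above the jar, against a limit of 107.5 mm. The margin is about 1 mm and the camera check is good to a few tenths of a millimetre.
- **Bystanders:** all four showed no shift in the top camera, and the gripper was well clear of everything.

**Checks that failed or disagreed:**
- The last check of the cap's sideways position was no use, because the arm hid the cap in the top view.
- The outline fit in the side view was rough, with absolute heights about 2 mm low both before and after. The difference between the two still agreed.
- The small torque readings while turning (about 0.05 N m) had the opposite sign to what I expected. The reading at the stop had the expected sign.

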